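# Dispense three agar dishes for a triplicate

## Robot

A 6-joint arm with a two-finger parallel gripper is mounted at the origin on a cart in front of the work surface, level with it; the furniture and walls round the work are solid. World frame = base frame: x ahead of the robot, y to its left, z up, the work surface at z = 0. Lengths are in m, angles in rad, forces in N, time in s.
With the tool pointing down it reaches from about 0.375 to 0.925 m from the base axis. Payload 5.7 kg.
Tool frame: the origin (TCP) lies midway between the tips of the shut fingers; the grasp point (between the pads) lies 19 mm behind it; z points along the fingers, y is the line along which they close (so a half turn about z gives the same grasp; the last joint's range is limited). The gripper opens to 88 mm and grips with 3 to 60 N. Pads are 20 mm wide; open, the fingers measure 115 mm over their backs; the gripper's body (75 mm by 178 mm) begins 61 mm behind the grasp point.
Start: joints at [-1.307, 0.359, 1.51, -0, 1.272, -0.115], TCP at [0.222, -0.557, 0.223] pointing down, gripper open.
Joint ranges: [-2.97, 2.97], [-1.01, 2.36], [0.21, 2.38], [-0.96, 4.11], [0.2, 2.71], [-2.98, 2.98]. Speed limits (rad/s): [2.39, 2.39, 3.14, 3.14, 3.14, 3.14].

## Interface

Orientations are given as a unit quaternion [x, y, z, w].
In Python, from bench import move_ptp, servo_line, goto_joints, move_gripper, sleep, inverse_kinematics, capture, PlanningError, close_job, spot_in, silhouettes, current_clock, current_joint_pos, current_qvel, current_joint_torque, current_position, current_orientation, current_force, current_torque, current_finger_gap gives the robot as it stands. Calls block until the motion is done:
- move_ptp(position, orientation): joint-space move of the TCP to a pose.
- servo_line(position, orientation=None, rate=0.15, contact_N=None): straight line of the TCP; orientation=None keeps the orientation; rate is the mean speed in m/s. With contact_N (N) it stops when the force on the tool has changed by that much, and returns True; else False.
- goto_joints(angles): joint-space move.
- move_gripper(opening): finger opening in m; the grip force is fixed at half the most; returns when the fingers have stopped.
- sleep(seconds).
- inverse_kinematics(position, orientation): joint angles nearest the present ones, or None.
- capture(name): name is "scene" or "top" or "wrist"; returns a dict with "image" (384x512x3 uint8, blue, green, red), "range_z" (384x512 float32, m along the optical axis (not along the pixel's ray), 0 where there is no reading), "intrinsics" (3x3 intrinsics, pixels), "R" (3x3) and "t" (3): a world point X has camera coordinates R X + t. Camera axes: x right, y down, z forward; pixel columns grow to the right and rows downward; lengths in m; the calibration is good to about 2 mm. A picture is of the moment at which its call begins.
A pose or a line that the arm cannot do raises PlanningError and nothing moves.
- close_job(): hands the job in, once; it reports no verdict.
Trained networks look in the newest picture that a camera, given by its name, has taken for a name from the list of things; names that differ only in an ending like _2 or _b are one class to them, and where a whole thing is asked for, a point or a joint stands for the part that bears it (a point fixed in the world has none). Each returns a list of dicts, best first, with "conf" (0 to 1); they miss things now and then, are a little off and sometimes report something else, mostly with a low value. They report only what shows in the picture. A call takes as long as a camera call. They do not tell look-alikes from the thing itself.
- spot_in(camera, query): "xy" ([column, row] in pixels, amid what is visible of it).
- silhouettes(camera, query): "region" (384x512 bool, what is visible of it) and "xy" ([column, row] in pixels, amid what is visible of it).
Readings, each from a call of its own:
- current_clock(): time.
- current_joint_pos(): joint angles.
- current_qvel(): joint speeds.
- current_joint_torque(): joint torques, N m.
- current_position(): TCP position.
- current_orientation(): TCP orientation.
- current_force(): force on the tool from outside, world axes, zero at the start.
- current_torque(): the same for the moment, N m.
- current_finger_gap(): finger opening in m.
Only numpy, scipy, OpenCV 4.12 (cv2) and the standard library are available. Lean on these libraries where they do the work, as an engineer would, in place of code of your own. Each camera call takes 0.05 s, during which the arm holds its last target. There are 200 camera calls.

## Task

Three agar dishes are needed for plating a sample in triplicate: work the dispenser's lever three full strokes, letting it come all the way up each time, so that exactly three dishes lie flat in the run-out lane, the other two stay in the magazine and the lever is left up. The dishes are sterile, so do not touch them, and leave the other things on the bench where they are.

Things in the scene. Friction and masses are not known exactly. Their poses are not given: they have to be found in the camera images.
- dispenser: hand-lever dispenser for Petri dishes, fixed to the worktop: base 92 mm wide, 470 mm long (y = -295 to +175 mm). Origin: underside of the base, below the magazine's axis; z up, -y along the run-out lane, +y toward the lever. Two white cheeks, 54 mm apart over all, y = +56 to +104 mm, up to z = 156 mm, carry the lever. Nothing on it is higher but the paddle
- magazine (a point): middle of the magazine's floor (z = 12 mm): upright steel rods under a white ring (outer radius 43 mm, top at z = 132 mm) hold the stack of dishes. A full lever stroke pushes the lowest dish out through the gate into the lane. Only when the lever is fully up again does the stack drop one place; a short stroke or an incomplete return does not feed cleanly
- lane (a point): middle of the run-out lane's floor, 163 mm from the magazine's axis in the dispenser's -y, z = 12 mm. The lane is 65 mm wide between low steel rails and has room for four dishes in a row before its end stop; each dish fed shoves those already in it one place farther
- lever (a joint): lever angle, rad: 0 at rest (paddle up), 0.69 fully down on its rigid stop. Axis parallel to the dispenser's x axis at y = +80, z = 140 mm in its frame. The paddle takes about 3 N at the start and 8 N at the end of the stroke. Released, it springs back to 0 by itself within half a second
- paddle (a point): centre of the top of the lever's black ribbed paddle (56 mm along the dispenser's x, 44 mm along its y, 10 mm thick), 120 mm from the lever's axis. In the dispenser's frame at rest: y = +189, z = 192 mm, its outer edge higher (slope 0.345 rad); fully down: y = +197, z = 111 mm, sloping as much the other way; half way y = +200 mm. Free space above and below it
- dish_1: closed 60 mm Petri dish of agar (62 mm diameter, 13 mm high, 20 g), at the start the lowest of the five stacked in the magazine; origin at the centre of its underside, z up when it lies level
- dish_2: closed 60 mm Petri dish of agar (62 mm diameter, 13 mm high, 20 g), at the start the second from the bottom of the five stacked in the magazine; origin at the centre of its underside, z up when it lies level
- dish_3: closed 60 mm Petri dish of agar (62 mm diameter, 13 mm high, 20 g), at the start the third from the bottom of the five stacked in the magazine; origin at the centre of its underside, z up when it lies level
- dish_4: closed 60 mm Petri dish of agar (62 mm diameter, 13 mm high, 20 g), at the start the fourth from the bottom of the five stacked in the magazine; origin at the centre of its underside, z up when it lies level
- dish_5: closed 60 mm Petri dish of agar (62 mm diameter, 13 mm high, 20 g), at the start the top of the five stacked in the magazine; origin at the centre of its underside, z up when it lies level
- timer: flat bench timer 60 x 70 x 16 mm lying on the worktop to the left of the dispenser's lever end; origin under its centre
- marker: marker pen 135 mm long, 16 mm thick, lying on the worktop on the robot's side of the dispenser; origin under its centre
- dropper: brown dropper bottle, 30 mm diameter, 78 mm high, standing behind the dispenser; origin under its centre
Things that resemble listed ones, but are neither listed nor needed, are in the scene too. Leave any orange or purple look-alike of the dish_5 alone.

How it is judged:
On the way, in this order (a step that is already met when the one before it is completed fails the run):
1. the first stroke: the lowest dish lies in the lane and the lever is up again (y of dish_1 in the frame of dispenser between -0.262 and -0.058 m and z of dish_1 in the frame of dispenser below 0.018 m and angle between dish_1's own z axis and vertical below 0.12 rad and value of joint lever below 0.06 rad), for 0.1 s.
2. the second stroke: the second from the bottom dish lies in the lane and the lever is up again (y of dish_2 in the frame of dispenser between -0.262 and -0.058 m and z of dish_2 in the frame of dispenser below 0.018 m and angle between dish_2's own z axis and vertical below 0.12 rad and value of joint lever below 0.06 rad), for 0.1 s.
3. the third stroke: the third from the bottom dish lies in the lane and the lever is up again (y of dish_3 in the frame of dispenser between -0.262 and -0.058 m and z of dish_3 in the frame of dispenser below 0.018 m and angle between dish_3's own z axis and vertical below 0.12 rad and value of joint lever below 0.06 rad), for 0.1 s.
At the end, for the whole second after the job is handed in: the three lowest dishes lie at rest on the lane floor, each centre 58 to 262 mm from the magazine axis and level within 0.12 rad; the other two lie level in the magazine within 8 mm of its axis, dropped to its floor; the lever is back up (below 0.06 rad) (all of step 3 and y of dish_1 in the frame of dispenser between -0.262 and -0.058 m and z of each of dish_1, dish_2 in the frame of dispenser below 0.018 m and angle between each of dish_1, dish_2, dish_4, dish_5's own z axis and vertical below 0.12 rad and y of dish_2 in the frame of dispenser between -0.262 and -0.058 m and y of dish_4 in the frame of dispenser between -0.008 and 0.008 m and z of dish_4 in the frame of dispenser between 0.009 and 0.016 m and y of dish_5 in the frame of dispenser between -0.008 and 0.008 m and z of dish_5 in the frame of dispenser between 0.022 and 0.03 m and linear speed of each of dish_1, dish_2, dish_3, dish_4, dish_5 below 0.01 m/s); the robot touches nothing.
It fails at once if the robot touches a dish (contact force between any of the fingers, the arm and dish_1 above 0.3 N or contact force between any of the fingers, the arm and dish_2 above 0.3 N or contact force between any of the fingers, the arm and dish_3 above 0.3 N or contact force between any of the fingers, the arm and dish_4 above 0.3 N or contact force between any of the fingers, the arm and dish_5 above 0.3 N).
It fails at once if the timer, marker or dropper bottle is moved by more than 30 mm (distance of any of timer, marker, dropper from where it was at the start of the episode above 0.03 m).
It also fails if it takes over 42 s, if anything falls off the work surface, if the arm or the gripper's body presses on something with over 40 N, if the wrist force passes 120 N, or if a joint passes its speed limit or range.

## Working session

There is one attempt and no reset: what is moved stays moved. The work goes in short steps, each a Python script; the robot and the scene stay as the last script left them, time stands still between calls to the robot, and variables do not carry over. Pictures are saved under pics/ and viewed, on a budget of 10 in all, crops included, one or two more only if the job needs it, and the job is handed in when it is done.

```bash
mkdir -p pics; cat > h.py <<'E'
import numpy as np, cv2
from bench import *
def world(c,u,v,z=None):
    z=c["range_z"][int(v),int(u)] if z is None else z
    p=np.linalg.inv(c["intrinsics"])@np.array([u,v,1.])*z
    return c["R"].T@(p-c["t"])
def cloud(c,m):
    v,u=np.nonzero(m&(c["range_z"]>0)); z=c["range_z"][v,u]
    p=np.linalg.inv(c["intrinsics"])@np.vstack([u,v,np.ones_like(u)])*z
    return (c["R"].T@(p-c["t"][:,None])).T
E
python3 - <<'E'
from h import *
ims=[]
for n in ["top","scene"]:
    c=capture(n); ims.append(c["image"])
    for q in ["dispenser","paddle","lever","magazine","lane","timer","marker","dropper","dish_5"]:
        try:
            for s in silhouettes(n,q)[:3]:
                P=cloud(c,s["region"]); print(n,q,round(s["conf"],2),np.round(s["xy"]),s["region"].sum(),np.round(np.median(P,0),3),np.round(P.min(0),3),np.round(P.max(0),3))
        except Exception as e: print(n,q,e)
    cv2.imwrite(f"pics/{n}.png",c["image"])
print(current_clock())
E
```

```text
top dispenser 0.84 [302. 201.] 4596 [ 0.561 -0.096  0.014] [ 0.47  -0.341 -0.006] [0.658 0.2   0.204]
top paddle 0.88 [219. 219.] 587 [0.518 0.134 0.187] [ 0.473  0.025 -0.004] [0.554 0.178 0.204]
top lever 0.56 [223. 221.] 657 [0.518 0.131 0.185] [ 0.473  0.025 -0.004] [0.554 0.2   0.204]
top magazine 0.76 [304. 203.] 4409 [ 0.561 -0.098  0.014] [ 0.473 -0.343 -0.006] [0.654 0.169 0.204]
top lane 0.81 [300. 206.] 4379 [ 0.56  -0.098  0.014] [ 0.473 -0.333 -0.004] [0.654 0.197 0.204]
top marker 0.64 [349. 269.] 187 [ 0.362 -0.242  0.015] [ 0.347 -0.313  0.005] [ 0.375 -0.184  0.022]
top dropper 0.4 [247. 138.] 112 [0.759 0.078 0.043] [ 0.747  0.065 -0.006] [0.789 0.097 0.082]
top dish_5 0.84 [196. 192.] 312 [0.597 0.225 0.013] [0.566 0.195 0.002] [0.626 0.255 0.02 ]
top dish_5 0.58 [333. 150.] 306 [ 0.739 -0.193  0.013] [ 0.71  -0.222 -0.001] [ 0.772 -0.165  0.02 ]
top dish_5 0.57 [310. 255.] 332 [ 0.399 -0.121  0.013] [ 0.371 -0.15  -0.003] [ 0.43 -0.09  0.02]
scene dispenser 0.7 [287. 252.] 5822 [ 0.562 -0.09   0.014] [ 0.472 -0.335 -0.008] [0.661 0.391 0.2  ]
scene dispenser 0.69 
[... 370 characters left out ...]
2  ]
scene lane 0.63 [286. 253.] 5880 [ 0.562 -0.09   0.014] [ 0.472 -0.333 -0.005] [0.663 0.391 0.2  ]
scene lane 0.36 [271. 240.] 51 [ 0.537 -0.063  0.049] [ 0.523 -0.069  0.038] [ 0.572 -0.046  0.055]
scene timer 0.57 [182. 178.] 264 [0.416 0.315 0.015] [ 0.24  -0.401 -0.002] [0.447 0.365 0.693]
scene dropper 0.67 [316. 188.] 158 [0.76  0.074 0.037] [ 0.749  0.065 -0.003] [0.802 0.144 0.076]
scene dish_5 0.82 [360. 251.] 370 [ 0.74  -0.195  0.012] [ 0.711 -0.223 -0.001] [ 0.774 -0.162  0.018]
scene dish_5 0.74 [270. 231.] 211 [ 0.552 -0.049  0.077] [ 0.524 -0.078  0.065] [ 0.582 -0.007  0.122]
scene dish_5 0.5 [252. 179.] 115 [0.61  0.221 0.012] [0.569 0.195 0.005] [0.63  0.253 0.017]
1.0
```

View pics/top.png

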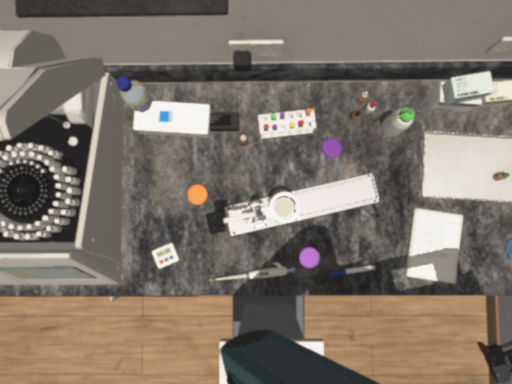

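View pics/scene.png

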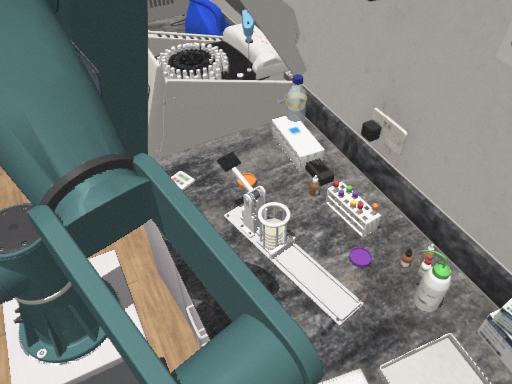

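The top view shows the dispenser running from the paddle at (219,216), past the ring at (284,205), to the lane end at (377,187). The orange (197,194) and purple (332,148) and (310,257) discs are look-alikes lying well clear. The timer is at (165,256), the dropper at (243,140) and the marker at about (352,269). Next I'll fit the dispenser's frame.

```bash
python3 - <<'E'
from h import *
c=capture("top"); s=silhouettes("top","dispenser")[0]; P=cloud(c,s["region"])
b=P[(P[:,2]>.004)&(P[:,2]<.035)]
(r,wh,a)=cv2.minAreaRect(b[:,:2].astype(np.float32)); print("rect",r,wh,a)
r=np.array(r)
box=cv2.boxPoints((tuple(r),wh,a)); e=box[1]-box[0],box[2]-box[1]; d=max(e,key=np.linalg.norm); d=d/np.linalg.norm(d); d*=np.sign(d[1])
print("ydir",d,"magazine from base",r+0.06*d)
m=P[(P[:,2]>.12)&(P[:,2]<.14)]; m=m[np.linalg.norm(m[:,:2]-(r+.06*d),axis=1)<.06]
print("ring",(m.min(0)+m.max(0))/2,m.mean(0),np.ptp(m,0),len(m))
p=P[P[:,2]>.168]; 
s2=silhouettes("top","paddle")[0];P2=cloud(c,s2["region"]);p=P2[P2[:,2]>.168]
print("paddle",p.mean(0),len(p),cv2.minAreaRect(p[:,:2].astype(np.float32)),p.min(0),p.max(0))
print("expected paddle",r+.06*d+.189*d, current_clock())
E
```

```text
rect (0.5634240508079529, -0.096418097615242) (0.0920027568936348, 0.4672854542732239) 12.649252891540527
ydir [-0.21898201  0.97572887] magazine from base [ 0.55028513 -0.03787437]
ring [ 0.55112591 -0.03911686  0.12957072] [ 0.55221825 -0.04354222  0.13165996] [0.0837063  0.08376943 0.01504125] 264
paddle [0.51030116 0.14195879 0.19013894] 383 ((0.514282763004303, 0.12376590818166733), (0.055648330599069595, 0.08845577389001846), 12.22213077545166) [0.47867938 0.08162447 0.16817635] [0.53926151 0.16943303 0.20193723]
expected paddle [0.50889753 0.14653838] 1.15
```

The base, ring and paddle fits agree to within about 5 mm. I'll approach the paddle from above with the fingers shut and the closing line across it.

```bash
cat >> h.py <<'E'
from scipy.spatial.transform import Rotation as Ro
O=np.array([.5505,-.0383]); Y=np.array([-.219,.9757]); X=np.array([.9757,.219])
def D(x,y,z): return list(O+X*x+Y*y)+[z]
def quat(s):
    y=np.r_[s*X,0]; z=np.array([0,0,-1.]); return list(Ro.from_matrix(np.c_[np.cross(y,z),y,z]).as_quat())
E
python3 - <<'E'
from h import *
move_gripper(0.0)
j0=np.array(current_joint_pos()); best=None
for s in(1,-1):
    j=inverse_kinematics(D(0,.197,.28),quat(s)); print(s,j)
    if j is not None and (best is None or abs(np.array(j)-j0).max()<best[0]): best=(abs(np.array(j)-j0).max(),s)
s=best[1]; open("s","w").write(str(s))
move_ptp(D(0,.197,.28),quat(s)); servo_line(D(0,.197,.225),rate=.15)
print(s,current_position(),D(0,.197,.225),current_force(),current_clock())
c=capture("scene"); cv2.imwrite("pics/s2.png",cv2.resize(c["image"][100:300,130:400],None,fx=2.5,fy=2.5))
c=capture("wrist"); cv2.imwrite("pics/w2.png",c["image"])
E
```

```text
1 [ 1.64216198e-01  2.08462610e-01  1.57959091e+00 -4.44089210e-16
  1.35353914e+00 -5.65787193e-02]
-1 None
1 [0.5075524  0.15365889 0.22512008] [np.float64(0.507357), np.float64(0.15391290000000002), 0.225] [-0.53862813  0.76052077 -0.46256432] 5.7167
```

View pics/w2.png

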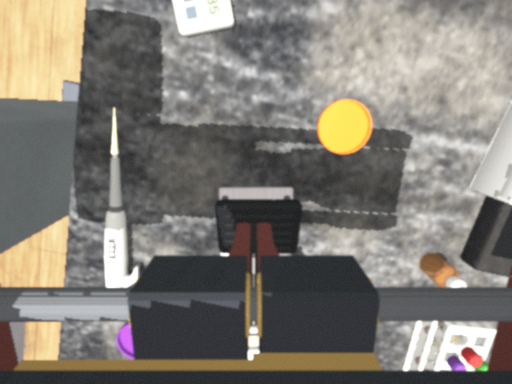

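View pics/s2.png

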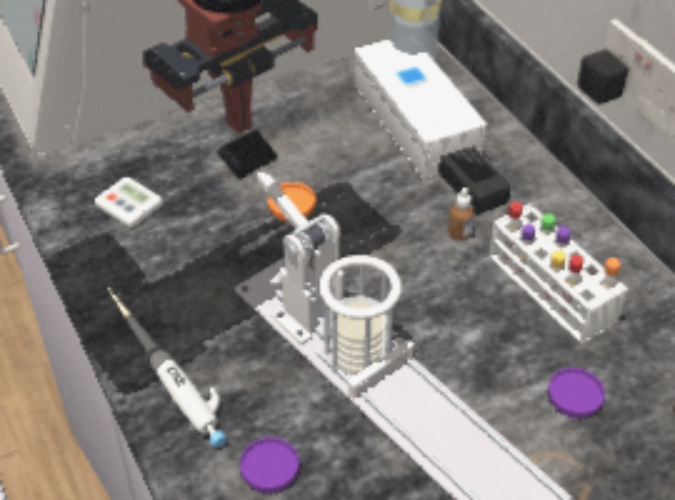

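The wrist view shows the fingertips at (255,235), centred on the paddle (217–300 × 200–250). The scene view shows nothing near the gripper body and the stack in the magazine. Starting stroke one.

```bash
cat >> h.py <<'E'
def stroke():
    q=quat(1)
    servo_line(D(0,.197,.130),q,rate=.1); print("F at .13",np.round(current_force(),1))
    hit=servo_line(D(0,.197,.098),q,rate=.04,contact_N=14)
    print("hit",hit,np.round(current_position(),4),np.round(current_force(),1)); sleep(.15)
    servo_line(D(0,.197,.225),q,rate=.15); sleep(.6)
    print("up F",np.round(current_force(),1),current_clock())
def look(n):
    c=capture("top"); cv2.imwrite(f"pics/{n}t.png",cv2.resize(c["image"][160:250,190:390],None,fx=3.5,fy=3.5,interpolation=2))
    c=capture("scene"); cv2.imwrite(f"pics/{n}s.png",cv2.resize(c["image"][130:330,200:380],None,fx=3,fy=3,interpolation=2))
    for d in silhouettes("scene","dish_5"):
        p=np.median(cloud(c,d["region"]),0); r=p[:2]-O; print(round(d["conf"],2),"disp x,y,z",np.round([r@X,r@Y,p[2]],3))
E
python3 - <<'E'
from h import *
stroke(); look("a")
E
```

```text
F at .13 [-1.1  4.6  6. ]
hit True [0.5085 0.1536 0.1138] [-4.8  1.4 16.3]
up F [-0.4 -0.4  0.1] 9.0917
0.8 disp x,y,z [-0.    -0.072  0.025]
0.76 disp x,y,z [ 0.15  -0.194  0.013]
0.67 disp x,y,z [-0.162 -0.048  0.013]
0.51 disp x,y,z [-0.005 -0.007  0.064]
0.47 disp x,y,z [0.113 0.242 0.012]
0.36 disp x,y,z [-0.019 -0.019  0.034]
```

View pics/as.png

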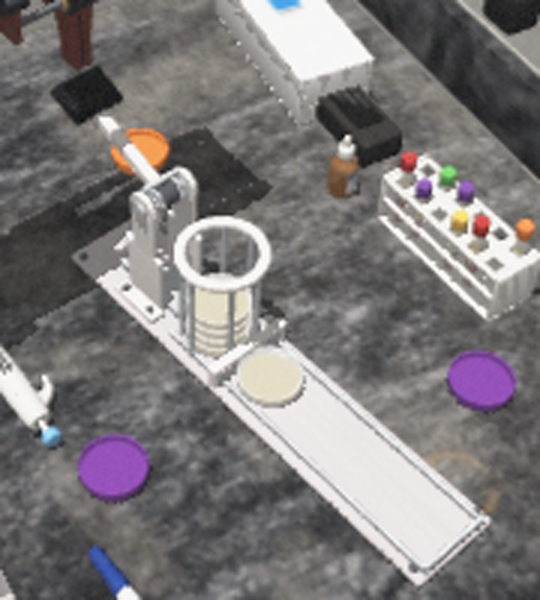

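Stroke one worked: one dish lies flat in the lane at (270,377), y about -72 mm. The stack has dropped and the paddle is up. Continuing with stroke two, then a check.

```bash
python3 - <<'E'
from h import *
stroke(); look("b")
E
```

```text
F at .13 [-0.4  4.6  6.6]
hit True [0.5083 0.1535 0.114 ] [-3.5 -0.2 13.7]
up F [-0.1  0.6 -0.3] 12.5
0.86 disp x,y,z [-0.162 -0.048  0.013]
0.68 disp x,y,z [-0.001 -0.072  0.025]
0.62 disp x,y,z [ 0.    -0.133  0.025]
0.62 disp x,y,z [-0.007 -0.007  0.051]
0.59 disp x,y,z [ 0.152 -0.195  0.012]
0.49 disp x,y,z [-0.019 -0.018  0.035]
0.46 disp x,y,z [0.114 0.243 0.013]
```

View pics/bs.png

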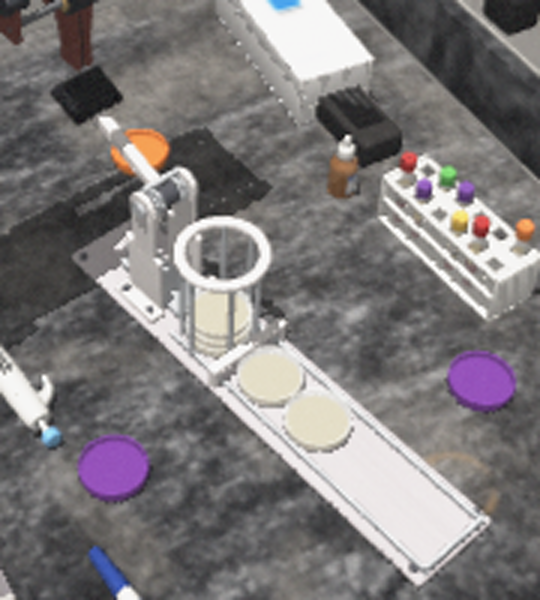

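Two dishes lie flat at (270,377) and (318,422), y about -72 and -133 mm. Three are left in the magazine and the lever is up. Stroke three next.

```bash
python3 - <<'E'
from h import *
stroke(); servo_line(D(0,.197,.26),quat(1)); look("c")
E
```

```text
F at .13 [-1.8  4.7  5.5]
hit True [0.5083 0.1535 0.114 ] [-3.1 -0.8 14.6]
up F [ 0.2  0.6 -0.5] 15.9083
0.7 disp x,y,z [-0.002 -0.006  0.038]
0.66 disp x,y,z [ 0.    -0.133  0.025]
0.64 disp x,y,z [ 0.001 -0.193  0.025]
0.56 disp x,y,z [ 0.15  -0.194  0.013]
0.55 disp x,y,z [-0.001 -0.071  0.025]
0.49 disp x,y,z [0.113 0.24  0.012]
```

View pics/cs.png

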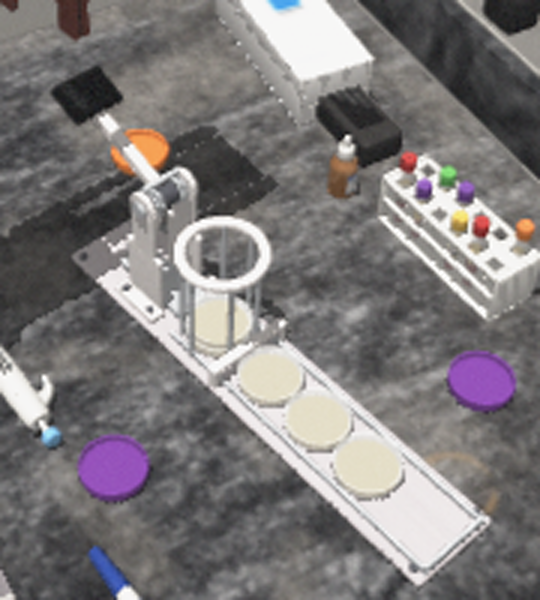

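Three dishes lie flat in the lane. The magazine stack's top is at 38 mm, which is the floor (12 mm) plus two dishes (2 × 13 mm). The lever is up and the robot is clear, so I'm handing in.

```bash
python3 -c "
from bench import *
close_job()"
```

```text
the job is handed in; nothing more can be done
```

The three dishes are dispensed and I've handed the job in, with about 16 s of the 42 s used. I made three full lever strokes with closed fingers, each ending at the stop with 14–17 N on the tool, and raised the tool clear each time so the lever could come all the way up.

- **Lane:** in the last picture three dishes lie flat, at about y = -71, -133 and -193 mm from the magazine.
- **Magazine:** the remaining stack's top is at 38 mm, which matches two dishes resting on the floor.
- **Lever and tool:** the lever looked fully up, and the tool was raised clear with about zero force on it.
- **Other objects:** the dropper bottle and the look-alike dishes looked unmoved. The timer and most of the marker were outside the last picture, but the arm never went near them.

One small mismatch: each stroke stopped with the tool tip at z ≈ 114 mm, against a nominal 111 mm for the paddle fully down. All three strokes fed cleanly. No check failed.

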